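# Trace a rack bracket's seam with a spring probe

### The arm

A 6-joint arm with a two-finger parallel gripper is mounted at the origin on the work surface. World frame = base frame: x ahead of the robot, y to its left, z up, the work surface at z = 0. Lengths are in m, angles in rad, forces in N, time in s.
With the tool pointing down it reaches from about 0.35 to 0.85 m from the base axis. Payload 8.1 kg.
Tool frame: the origin (TCP) lies on the mounting face of the last link; the fingertips stand 186 mm ahead of it and the grasp point (between the pads) lies 167 mm ahead of it; z points along the fingers, y is the line along which they close (so a half turn about z gives the same grasp; the last joint's range is limited). The gripper opens to 93 mm and grips with 3 to 60 N. Pads are 15 mm wide; open, the fingers measure 128 mm over their backs; the gripper's body (75 mm by 188 mm) begins 65 mm behind the grasp point.
Start: joints at [-1.226, 0.13, 1.488, -0, 1.523, -0.085], TCP at [0.25, -0.545, 0.405] pointing down, gripper open.
Joint ranges: [-2.96, 2.96], [-0.89, 2.26], [0.02, 2.5], [-1.34, 4.48], [0, 2.73], [-2.66, 2.66]. Speed limits (rad/s): [2.39, 2.39, 2.79, 3.14, 3.14, 3.14].

### API

Orientations are given as a rotation vector (axis times angle).
In Python, from plant import read_state, read_camera, camera_params, close_job gives the robot as it stands. The module is installed in compiled form; this text tells all that it offers.
- The arm moves only by the tool servo_tool, never from a script. Its argument "increments" is a list of rows, each an object with "slide": the shift along the tool's x, y, z in mm, a list of three; "dr": the turn, a rotation vector about the tool's x, y, z in rad, a list of three; "jaw": the closure, from 0 (fully open) to 1 (shut). In form: [{"slide": [x, y, z], "dr": [ax, ay, az], "jaw": jaw}, ...]. A call has 1 to 20 rows; each row is the pose to reach, as a shift and turn from the pose commanded when the call began, along the tool's axes at that moment; what a row does not reach only later rows make up. A row lasts 1/10 s, in which the tool goes at most 50 mm and 8.59 degrees, less where a joint would pass 70% of its speed; a pose out of reach is approached as far as the arm can. A call with a gripper value outside its range is refused whole. The fingers move at their own pace and stop on an object; "force" is the grip in N (left out, the last holds). Time passes only in rows, so rows that repeat a pose let the fingers close. It gives the time, the measured TCP pose, the force, the opening and the grip force at its end, in the units of the state.
- read_state(): the state, without advancing time (a new reading comes with each control period).
- read_camera(name): name is "side" or "top" or "wrist"; returns (picture, depth): 400x640x3 uint8, red, green, blue; 400x640 float32, m along the optical axis (not along the pixel's ray), 0 where there is no reading.
- camera_params(name): a dict with "fx", "fy", "cx", "cy" (pixels), "rvec" (rotation vector, rad) and "tvec" (3), from world to camera coordinates, as OpenCV has them. Camera axes: x right, y down, z forward; pixel columns grow to the right and rows downward; lengths in m; the calibration is good to about 2 mm. A picture is of the moment at which its call begins: read the wrist's pose just before it. camera_params takes no time and is no camera call; for the wrist camera it gives the pose at the moment of the call.
- close_job(): hands the job in; it is judged then, once.
The state is a dict: "t": time; "q": joint angles; "dq": joint speeds; "joint_torque": joint torques, N m; "tool_pos": TCP position; "orientation": TCP orientation; "force": force on the tool from outside, world axes, zero at the start; "wrist_torque": the same for the moment, N m; "opening": finger opening in m; "gripper_force": force on a finger pad.
Only numpy, scipy, OpenCV 4.12 (cv2) and the standard library are available. Lean on these libraries where they do the work, as an engineer would, in place of code of your own. Each camera call takes 0.05 s, during which the arm holds its last target. There are 200 camera calls.

### The job

Check the seam of the galvanised rack bracket: take the spring probe from its stand and run its ball tip along the whole L-shaped seam groove, from the free end of the long leg round the corner to the free end of the short leg, slowly (about 2 cm a second), with the tip pressed lightly into the groove all the way, its spring pin giving but never driven fully in, and never pressed hard. Then hang the probe upright in its stand again and let go, leaving the other things on the bench where they are.

Things in the scene. Friction and masses are not known exactly. Their poses are not given: they have to be found in the camera images.
- probe: Hand probe hanging upright in its stand, 105 to 170 g. Origin: centre of the underside of its round collar (34 mm wide, 6 mm thick), z up along the probe. Above the collar a black square grip 22 x 22 mm, 6 to 56 mm above the origin (sides along its x and y), then a cap to 62 mm. Below: a 12 mm round shank to 50 mm under the origin, then a 5 mm spring-loaded pin ending in a ball.
- probe_tip (a point): Centre of the probe's 7 mm ball tip, on its axis. Pin fully out: 72 mm below the probe's origin (lowest point 75.5 mm below). The pin gives way into the shank by at most 7 mm: 0.6 N starts it, 0.6 N more per mm, 4.8 N fully in, then it is rigid.
- stand: Fixed steel probe stand: foot 100 x 100 x 8 mm, origin under its centre on the bench, and a bridge 50 mm (x) by 78 mm (y), 6 mm thick, top at 98 mm, on two legs at y = +-36 mm. A 23 mm hole through the middle of the bridge carries the probe by its collar, the shank hanging through it.
- stand_seat (a point): Centre of the hole's mouth on the stand's bridge, 98 mm above the bench: the probe's origin is here when it hangs in place.
- jack: Fixed inspection jack, foot 120 x 120 x 12 mm, origin under its centre on the bench, z up. On it is clamped the bracket: a plate 130 mm (x) by 120 mm (y) with a pipe socket 38 mm wide, 30 mm high at x = 27, y = -20 mm. Its height and slope differ each time and are not measured: groove floor 45 to 67 mm above the bench at the middle, sloping up to 0.16 rad either way about the level line (0.8, 0.6). Firm.
- seam_start (a point): Start of the seam, the free end of its 70 mm leg, in the jack's frame x = -25, y = -35 mm. Only the horizontal position counts: the height given is the bench's, the true one must be found by touch or sight. The seam is a flat-floored groove in the bracket's top, 10 mm wide, 5 mm deep; these three points lie on its centre line; it runs 5 mm past both ends.
- seam_corner (a point): Corner of the L-shaped seam, in the jack's frame x = -25, y = +35 mm; horizontal position only, height that of the bench.
- seam_end (a point): End of the seam, the free end of its 50 mm leg, in the jack's frame x = +25, y = +35 mm; horizontal position only, height that of the bench.
- block: Bystander: mushroom substrate block in a film bag, round, 80 mm wide, 95 mm high, 0.9 kg, origin under its centre.
- coupling: Bystander: aluminium pipe coupling, a ring 42 mm wide and 35 mm high, origin under its centre.
- wrench: Bystander: wrench 160 mm long lying flat.
- sprayer: Bystander: white bottle, 60 mm wide, 150 mm high, origin under its centre.
- mug: Bystander: white mug, 76 mm wide, 85 mm high, origin under its centre.
- brush: Bystander: brush 180 mm long lying flat.
Not all that is in view belongs to the job. What is shaped like the stand but green or purple is not meant.

How it is judged:
By the outcome, as a careful person would: the job done as asked, in the order asked, and still so for the second after the job is handed in, with the robot touching nothing.
It also fails if it takes over 72 s, if anything falls off the work surface, if the arm or the gripper's body presses on something with over 40 N, if the wrist force passes 120 N, or if a joint passes its speed limit or range.

## Working session

There is one attempt and no reset: what is moved stays moved. The work goes in short steps, Python scripts to look and compute and a tool call to move; the robot and the scene stay as the last step left them, time stands still between calls to the robot, and variables do not carry over. Pictures are saved under pics/ and viewed, at most 10 in all, crops included, and the job is handed in when it is done.

Besides the shell and the picture viewer there is one more tool, called after "Request:" as name(argument=value, ...) on one line, values as JSON. servo_tool: Moves the arm, as the interface text tells. Its arguments: {"type":"object","properties":{"increments":{"type":"array"},"force":{"type":"number"}},"required":["increments"]}

```bash
mkdir -p pics; cat > h.py <<'E'
import numpy as np,cv2
from plant import *
def cam(n):
    p=camera_params(n);R=cv2.Rodrigues(np.array(p['rvec'],float))[0];return p,R,np.array(p['tvec'],float)
def pts(n,depth,P=None):
    p,R,t=P or cam(n);v,u=np.mgrid[:400,:640];
    c=np.stack([(u-p['cx'])/p['fx']*depth,(v-p['cy'])/p['fy']*depth,depth],-1)
    return (c-t)@R
E
python3 - <<'E'
from h import *
for n in('top','side'):
    P=cam(n);im,d=read_camera(n);np.savez(n,im=im,w=pts(n,d,P),d=d);cv2.imwrite(f'pics/{n}.png',im[...,::-1]);print(n,-P[1].T@P[2],P[0])
s=read_state();print(s['t'],s['tool_pos'],s['orientation'],s['force'],s['opening'])
E
```

```text
top [0.36907173 0.00872347 1.57293632] {'fx': 513.6949813076131, 'fy': 513.6949813076131, 'cx': 326.580829069459, 'cy': 192.79445560009881, 'rvec': array([ 2.19777181, -2.15812465,  0.08932101]), 'tvec': array([0.00316698, 0.49905484, 1.53666943])}
side [0.39043185 1.01950865 0.68631149] {'fx': 485.95349505092327, 'fy': 485.95349505092327, 'cx': 323.6494588388284, 'cy': 201.01291815761005, 'rvec': array([ 0.09815226, -2.68965867,  1.50501169]), 'tvec': array([0.48771291, 0.06357619, 1.19203715])}
0.1 [ 0.24995893 -0.54523944  0.40379261] [-3.06770624e+00 -6.69600571e-01  3.26033384e-04] [ 0.0707477   0.40794788 -0.25982263] 0.0927793992972099
```

View pics/top.png

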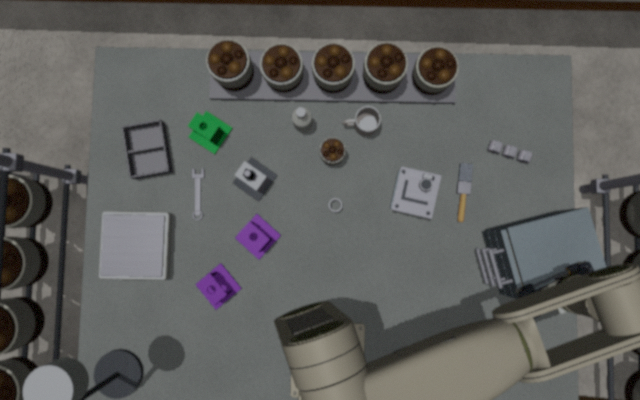

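View pics/side.png

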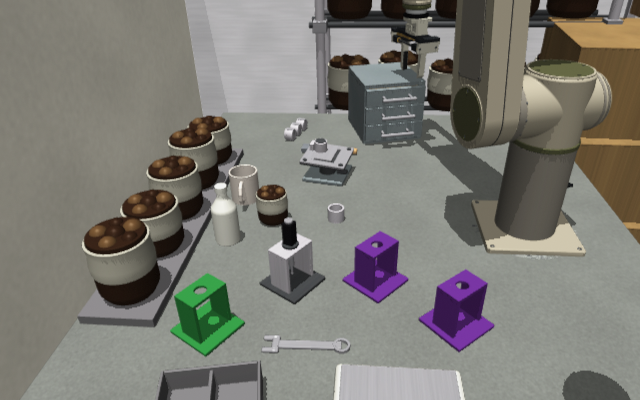

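The top view shows the grey stand with the probe at (253,178), the jack with the bracket at (416,192), and decoys in green (210,130) and purple (258,236), (218,286). The side view agrees, with the stand at (290,260) and the jack at (328,160).

```bash
python3 - <<'E'
from h import *
z=np.load('top.npz');w=z['w'];im=z['im']
for (u,v) in[(253,178),(416,192),(335,205),(427,183)]: print(u,v,w[v,u])
def rect(m,lo=30):
    m=m&np.isfinite(w[...,2]);p=w[m];r=cv2.minAreaRect((p[:,:2]*1000).astype(np.float32));print(len(p),p.mean(0),r)
roi=np.zeros((400,640),bool);roi[140:215,220:290]=1
Z=w[...,2]
rect(roi&(Z>.085)&(Z<.108)); rect(roi&(Z>.130)); rect(roi&(Z>.004)&(Z<.03))
roi[:]=0;roi[155:225,380:450]=1
m=roi&(Z>.035)&(Z<.085);rect(m)
rect(roi&(Z>.085));p=w[m]
A=np.c_[p[:,:2]-p[:,:2].mean(0),np.ones(len(p))];s=np.linalg.lstsq(A,p[:,2],rcond=None);print(s[0],np.std(A@s[0]-p[:,2]))
a=cv2.resize(im[140:230,375:465],None,fx=5,fy=5,interpolation=cv2.INTER_CUBIC);b=cv2.resize(im[135:225,210:300],None,fx=3.8,fy=5,interpolation=cv2.INTER_CUBIC)
cv2.imwrite('pics/c.png',np.hstack([b,a])[...,::-1])
E
```

```text
253 178 [0.53054293 0.22412029 0.10646111]
416 192 [ 0.50241288 -0.25128085  0.06434683]
335 205 [ 4.63548843e-01 -1.41947294e-02  4.15379624e-04]
427 183 [ 0.52623927 -0.27740298  0.09651044]
385 [0.53854887 0.23236845 0.09781484] ((539.912109375, 234.35812377929688), (79.08531188964844, 49.89646530151367), 55.79928207397461)
100 [0.49464375 0.17428907 0.52325825] ((463.19512939453125, 123.579833984375), (296.0478515625, 23.673568725585938), 55.23774337768555)
977 [0.54195551 0.23518105 0.00742441] ((545.639892578125, 235.30300903320312), (228.8771209716797, 213.71343994140625), 1.0768433809280396)
1633 [ 0.49962079 -0.24715923  0.06523076] ((503.0138854980469, -250.8712615966797), (120.95597076416016, 130.23223876953125), 77.6632080078125)
203 [ 0.51010308 -0.24152401  0.27122749] ((448.62310791015625, -151.91395568847656), (44.26824188232422, 355.76904296875), 33.43851852416992)
[ 0.0385707  -0.07611142  0.06523076] 0.0038683804821076223
```

View pics/c.png

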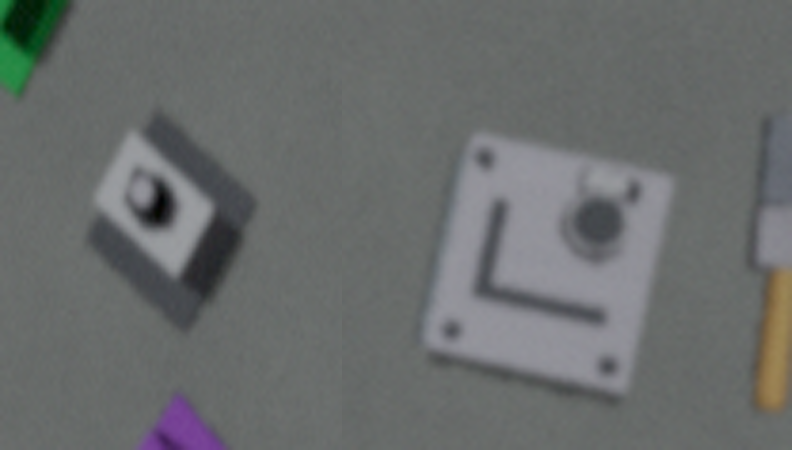

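The crop shows the L groove with its start at the lower right, corner at the lower left and end at the upper left. The jack yaw is about -12.3° and the stand yaw about -34°. Next I'll write a conversion helper and find the wrist camera offset.

```bash
cat >> h.py <<'E'
def Rt():
    s=read_state();return s,cv2.Rodrigues(np.array(s['orientation'],float))[0],np.array(s['tool_pos'],float)
def Rdown(yaw): # tool x axis at yaw, z down
    c,s=np.cos(yaw),np.sin(yaw);return np.array([[c,s,0],[s,-c,0],[0,0,-1.]])
def go(pos,yaw,R0=None,p0=None):
    s,R,p=Rt();R=R if R0 is None else R0;p=p if p0 is None else p0
    sl=R.T@(np.array(pos)-p)*1000;dr=cv2.Rodrigues(R.T@Rdown(yaw))[0].ravel()
    print('slide',sl.round(1),'dr',dr.round(3),'rows>=',max(np.linalg.norm(sl)/50,np.linalg.norm(dr)/.15).round(1))
def yaw(R): return np.arctan2(R[1,0],R[0,0])
E
python3 - <<'E'
from h import *
s,R,p=Rt();P,Rc,t=cam('wrist');print(yaw(R),R.round(3).tolist());c=-Rc.T@t
print('cam in tool',R.T@(c-p),'\n',(Rc@R).round(3),P['fx'],P['cx'],P['cy'])
w=np.load('top.npz')['w'];print(w[245,545],w[230,520])
for y in (-.215,-.215+np.pi/2,-.215-np.pi/2): go([.503,-.251,.40],y)
E
```

```text
0.42980669425925416 [[0.909, 0.417, -0.001], [0.417, -0.909, 0.002], [0.0, -0.002, -1.0]]
cam in tool [ 0.08116938 -0.00052309  0.02007737] 
 [[-0.001  1.     0.   ]
 [-0.956 -0.001 -0.293]
 [-0.293 -0.001  0.956]] 288.44513092373427 325.2686023540767 199.8342800939232
[ 0.3552541  -0.57007866  0.20284291] [ 0.39387624 -0.50680324  0.19616864]
slide [ 352.6 -162.     4.1] dr [-0.002  0.     0.645] rows>= 7.8
slide [ 352.6 -162.     4.1] dr [-0.001 -0.001 -0.926] rows>= 7.8
slide [ 352.6 -162.     4.1] dr [-1.000e-03  2.000e-03  2.216e+00] rows>= 14.8
```

Request:
servo_tool(increments=[{"slide": [0,0,-30],"dr": [0,0,0],"jaw": 0},{"slide": [80,-35,-30],"dr": [0,0,-0.1],"jaw": 0},{"slide": [318,-141,0],"dr": [0,0,-0.544],"jaw": 0},{"slide": [318,-141,0],"dr": [0,0,-0.544],"jaw": 0},{"slide": [318,-141,0],"dr": [0,0,-0.544],"jaw": 0},{"slide": [318,-141,0],"dr": [0,0,-0.544],"jaw": 0},{"slide": [318,-141,34],"dr": [0,0,-0.544],"jaw": 0},{"slide": [318,-141,34],"dr": [0,0,-0.544],"jaw": 0},{"slide": [318,-141,34],"dr": [0,0,-0.544],"jaw": 0},{"slide": [318,-141,34],"dr": [0,0,-0.544],"jaw": 0},{"slide": [318,-141,34],"dr": [0,0,-0.544],"jaw": 0}])

```text
t: 1.2
tool_pos: [0.48, -0.2855, 0.3711]
orientation: [2.776, 1.47, -0.001]
force: [-0.3, -0.7, -0.8]
opening: 0.0928
gripper_force: 0.0
```

```bash
python3 - <<'E'
from h import *
P=cam('wrist');im,d=read_camera('wrist');w=pts('wrist',d,P);np.savez('wj',im=im,w=w,d=d)
cv2.imwrite('pics/wj.png',im[...,::-1]);s,R,p=Rt();print(s['t'],p,yaw(R))
E
```

```text
1.25 [ 0.4798246  -0.28596541  0.37156076] 0.9726740602730606
```

View pics/wj.png

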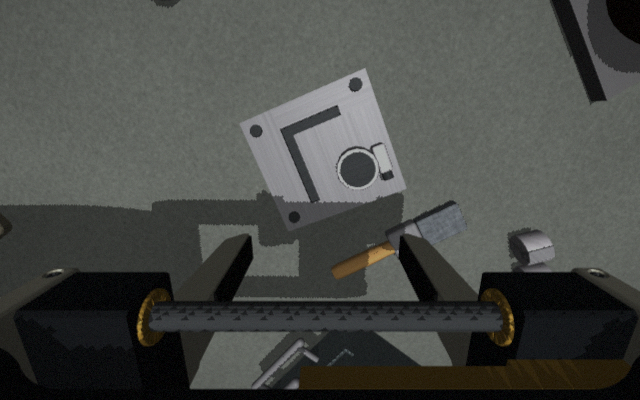

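The wrist view shows the plate with the groove running from its start near (313,200) through the corner at (287,132) to the end near (340,112). The socket is at (357,168).

```bash
python3 - <<'E'
from h import *
z=np.load('wj.npz');w=z['w'];g=z['im'].mean(2)
m=np.zeros((400,640),np.uint8);cv2.fillConvexPoly(m,np.array([[240,125],[366,69],[406,187],[290,230]]),1)
m=(m>0)&(w[...,2]>.035)&(w[...,2]<.09)
p=w[m];c=np.array([.503,-.251]);A=np.c_[p[:,:2]-c,np.ones(len(p))];k=np.ones(len(p),bool)
for i in range(12):
    s=np.linalg.lstsq(A[k],p[k,2],rcond=None)[0];r=p[:,2]-A@s;k=abs(r)<(.004 if i<5 else .0025)
print('plane',s,'n',k.sum(),'std',r[k].std(),'slope',np.hypot(*s[:2]),'uphill dir',np.degrees(np.arctan2(s[1],s[0])))
pl=(p[k,:2]*1000).astype(np.float32);print('plate',cv2.minAreaRect(pl))
rm=np.zeros((400,640));rm[m]=r
gm=((rm<-.003)&m&(g<90)).astype(np.uint8)
n,lab,st,_=cv2.connectedComponentsWithStats(gm);
for i in range(1,n):
    if st[i,4]>15: print(i,st[i])
i=1+np.argmax(st[1:,4]);q=w[lab==i];print('groove depth',np.median(rm[lab==i]),len(q))
q2=q[:,:2]
# yaw search through line fits of the two legs in approximate jack frame
y=-.215
for it in range(3):
    ex=np.array([np.cos(y),np.sin(y)]);ey=np.array([-ex[1],ex[0]])
    a=(q2-c)@ex;b=(q2-c)@ey
    L=(b<.02);S=(a>-.01)
    fl=np.polyfit(b[L],a[L],1);fs=np.polyfit(a[S],b[S],1)
    print(y,'long a=',fl,'short b=',fs,'ext a',a.min(),a.max(),'b',b.min(),b.max());y+=(-fl[0]*L.sum()+fs[0]*S.sum())/(L.sum()+S.sum())
E
```

```text
plane [ 0.03409611 -0.0723519   0.06663483] n 12230 std 0.0007135611826766056 slope 0.07998338717622851 uphill dir -64.76766617091006
plate ((500.3193359375, -251.9573974609375), (118.23767852783203, 130.24685668945312), 78.12056732177734)
1 [ 281  106   60   96 1204]
groove depth -0.005004967116234042 1204
-0.215 long a= [-0.0007539  -0.02832361] short b= [-0.00189163  0.03423812] ext a -0.03288846234896512 0.02686801589666296 b -0.04105616011561452 0.039048756111707966
-0.21538584897032492 long a= [-0.00112397 -0.02832338] short b= [-0.00153111  0.03423832] ext a -0.03287797642278827 0.02685650896624786 b -0.041065443218977614 0.03904639197175891
-0.2154044572849221 long a= [-0.0011422  -0.02832337] short b= [-0.00151373  0.03423833] ext a -0.03287747059493371 0.026855953921142976 b -0.04106589076010975 0.03904627780958713
```

Request:
servo_tool(increments=[{"slide": [40,-20,-28],"dr": [0,0,0],"jaw": 0},{"slide": [433,-243,-28],"dr": [0,0,0],"jaw": 0},{"slide": [433,-243,-28],"dr": [0,0,0],"jaw": 0},{"slide": [433,-243,-28],"dr": [0,0,0],"jaw": 0},{"slide": [433,-243,-28],"dr": [0,0,0],"jaw": 0},{"slide": [433,-243,-28],"dr": [0,0,0],"jaw": 0},{"slide": [433,-243,-28],"dr": [0,0,0],"jaw": 0},{"slide": [433,-243,-28],"dr": [0,0,0],"jaw": 0},{"slide": [433,-243,-28],"dr": [0,0,0],"jaw": 0},{"slide": [433,-243,-28],"dr": [0,0,0],"jaw": 0},{"slide": [433,-243,-28],"dr": [0,0,0],"jaw": 0},{"slide": [433,-243,-28],"dr": [0,0,0],"jaw": 0},{"slide": [433,-243,-28],"dr": [0,0,0],"jaw": 0},{"slide": [433,-243,-28],"dr": [0,0,0],"jaw": 0}])

```text
t: 2.65
tool_pos: [0.5232, 0.208, 0.3991]
orientation: [2.778, 1.466, 0.0]
force: [-0.5, -0.2, 0.2]
opening: 0.0928
gripper_force: 0.0
```

```bash
python3 - <<'E'
from h import *
P=cam('wrist');im,d=read_camera('wrist');w=pts('wrist',d,P);np.savez('ws',im=im,w=w,d=d)
cv2.imwrite('pics/ws.png',im[...,::-1]);s,R,p=Rt();print(s['t'],p,yaw(R))
roi=np.zeros((400,640),bool);roi[:240]=1;roi&=np.hypot(w[...,0]-.54,w[...,1]-.234)<.07
Z=w[...,2]
for lo,hi in((.09,.100),(.1005,.107),(.156,.166),(.006,.012)):
    q=w[roi&(Z>lo)&(Z<hi)]
    if len(q)>10: print(lo,hi,len(q),q.mean(0),cv2.minAreaRect((q[:,:2]*1000).astype(np.float32)))
E
```

```text
2.7 [0.52320546 0.20810402 0.39907839] 0.9710877806405979
0.09 0.1 2789 [0.5400411  0.23798555 0.09778451] ((537.4663696289062, 234.16830444335938), (77.92443084716797, 50.18328857421875), 55.71076583862305)
0.1005 0.107 268 [0.54362969 0.2394527  0.10373581] ((540.6426391601562, 237.87892150878906), (24.019704818725586, 33.077049255371094), 47.7461051940918)
0.156 0.166 390 [0.53774524 0.23453822 0.15962185] ((537.6702880859375, 234.16970825195312), (16.9095401763916, 16.496990203857422), 55.18803405761719)
0.006 0.012 2466 [0.5444536  0.24254884 0.00778893] ((537.4030151367188, 234.0751190185547), (98.89726257324219, 99.77656555175781), 55.86847686767578)
```

View pics/ws.png

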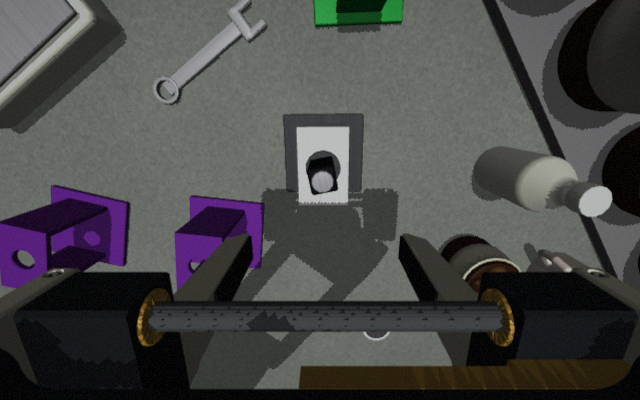

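The wrist view shows the stand's bridge at (323,165) with the probe cap at (322,182). The grip looks turned a few degrees, so I'll measure its yaw.

```bash
python3 - <<'E'
from h import *
z=np.load('ws.npz');w=z['w'];Z=w[...,2]
r=np.hypot(w[...,0]-.5377,w[...,1]-.2342)<.02
for lo,hi in((.1515,.157),(.112,.157),(.112,.150)):
    q=w[r&(Z>lo)&(Z<hi)];print(len(q),cv2.minAreaRect((q[:,:2]*1000).astype(np.float32)),cv2.boxPoints(cv2.minAreaRect((q[:,:2]*1000).astype(np.float32))).round(1).tolist())
q=w[r&(Z>.112)&(Z<.148)]  # visible side walls
u=(q[:,:2]*1000).astype(np.float32);print(cv2.fitLine(u,cv2.DIST_HUBER,0,.01,.01).ravel())
cv2.imwrite('pics/g.png',cv2.resize(z['im'][140:210,285:365],None,fx=7,fy=7,interpolation=cv2.INTER_CUBIC)[...,::-1])
E
```

```text
328 ((537.3973388671875, 234.1832275390625), (21.84354019165039, 21.909517288208008), 67.24795532226562) [[523.0999755859375, 228.3000030517578], [543.2999877929688, 219.89999389648438], [551.7000122070312, 240.0], [531.5, 248.5]]
520 ((537.5014038085938, 234.2636260986328), (22.1467342376709, 21.910245895385742), 66.74459075927734) [[523.0999755859375, 228.39999389648438], [543.2000122070312, 219.8000030517578], [551.9000244140625, 240.10000610351562], [531.7999877929688, 248.8000030517578]]
178 ((543.9027099609375, 239.8227996826172), (11.998550415039062, 26.040760040283203), 31.949344635009766) [[531.9000244140625, 247.6999969482422], [545.7000122070312, 225.60000610351562], [555.9000244140625, 231.89999389648438], [542.0999755859375, 254.0]]
[ 9.1692108e-01 -3.9906853e-01  5.4108630e+02  2.4444440e+02]
```

View pics/g.png

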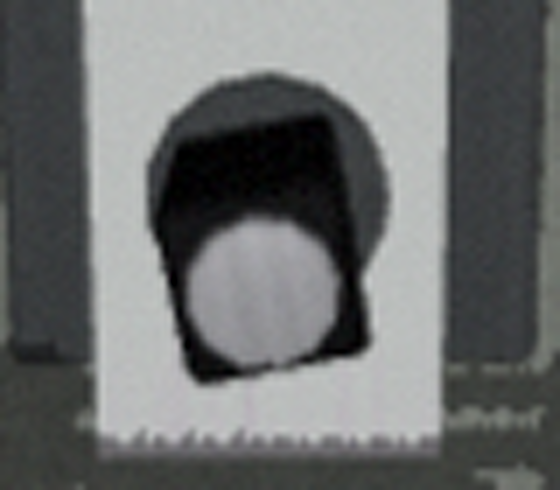

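The crop confirms the grip is turned about 11° from the stand, at a yaw of 67.2°.

```bash
python3 - <<'E'
from h import *
go([.5375,.2342,.297],1.171)
E
```

```text
slide [ 29.6  -3.  102.1] dr [ 0.001 -0.    -0.2  ] rows>= 2.1
```

Request:
servo_tool(increments=[{"slide": [29.6,-3,0],"dr": [0,0,-0.1],"jaw": 0},{"slide": [29.6,-3,0],"dr": [0,0,-0.2],"jaw": 0},{"slide": [29.6,-3,20],"dr": [0,0,-0.2],"jaw": 0},{"slide": [29.6,-3,45],"dr": [0,0,-0.2],"jaw": 0},{"slide": [29.6,-3,70],"dr": [0,0,-0.2],"jaw": 0},{"slide": [29.6,-3,90],"dr": [0,0,-0.2],"jaw": 0},{"slide": [29.6,-3,102],"dr": [0,0,-0.2],"jaw": 0},{"slide": [29.6,-3,102],"dr": [0,0,-0.2],"jaw": 0},{"slide": [29.6,-3,102],"dr": [0,0,-0.2],"jaw": 0},{"slide": [29.6,-3,102],"dr": [0,0,-0.2],"jaw": 0}])

```text
t: 3.7
tool_pos: [0.5376, 0.2361, 0.2984]
orientation: [2.616, 1.739, 0.004]
force: [-0.2, -0.5, 0.3]
opening: 0.0931
gripper_force: 0.0
```

Request:
servo_tool(increments=[{"slide": [0,0,0],"dr": [0,0,0],"jaw": 1},{"slide": [0,0,0],"dr": [0,0,0],"jaw": 1},{"slide": [0,0,0],"dr": [0,0,0],"jaw": 1},{"slide": [0,0,0],"dr": [0,0,0],"jaw": 1},{"slide": [0,0,0],"dr": [0,0,0],"jaw": 1},{"slide": [0,0,0],"dr": [0,0,0],"jaw": 1},{"slide": [0,0,0],"dr": [0,0,0],"jaw": 1},{"slide": [0,0,0],"dr": [0,0,0],"jaw": 1},{"slide": [0,0,0],"dr": [0,0,0],"jaw": 1},{"slide": [0,0,0],"dr": [0,0,0],"jaw": 1}], force=25)

```text
t: 4.7
tool_pos: [0.537, 0.2361, 0.2967]
orientation: [2.616, 1.74, 0.0]
force: [1.1, -0.4, -0.5]
opening: 0.0219
gripper_force: 25.0
```

Request:
servo_tool(increments=[{"slide": [0,0,-10],"dr": [0,0,0],"jaw": 1},{"slide": [0,0,-30],"dr": [0,0,0],"jaw": 1},{"slide": [0,0,-55],"dr": [0,0,0],"jaw": 1},{"slide": [0,0,-80],"dr": [0,0,0],"jaw": 1},{"slide": [0,0,-105],"dr": [0,0,0],"jaw": 1},{"slide": [0,0,-125],"dr": [0,0,0],"jaw": 1},{"slide": [0,0,-125],"dr": [0,0,0],"jaw": 1},{"slide": [0,0,-125],"dr": [0,0,0],"jaw": 1}])

```text
t: 5.5
tool_pos: [0.537, 0.2361, 0.4219]
orientation: [2.616, 1.74, 0.001]
force: [-0.6, 1.2, -1.7]
opening: 0.022
gripper_force: 25.0
```

```bash
python3 - <<'E'
from h import *
for i in range(3):
    P=cam('wrist');im,d=read_camera('wrist');s,R,p=Rt();print(s['t'],p,yaw(R),s['force'],s['opening'])
w=pts('wrist',d,P)
# in tool frame
T=(w-p)@R;T[...,2]-=.167
cv2.imwrite('pics/probe.png',im[...,::-1]);np.savez('wp',im=im,w=w,d=d,T=T)
m=(abs(T[...,1])<.03)&(abs(T[...,0])<.03)&(T[...,2]>.02)&(T[...,2]<.13)&(d>0)
for a in np.arange(.02,.125,.005):
    q=T[m&(T[...,2]>=a)&(T[...,2]<a+.005)]
    if len(q)>3: print(a.round(3),len(q),q.mean(0).round(4),np.ptp(q[:,1]).round(4))
E
```

```text
5.55 [0.53672238 0.23606563 0.42065839] 1.1738569733209385 [ 0.27397373 -0.02912719 -1.47439007] 0.02198658354614076
5.6 [0.53661955 0.2360312  0.42003522] 1.1738168237604272 [-0.36442774 -0.17941284 -1.17035835] 0.021844132256667658
5.65 [0.536609   0.23601178 0.41983824] 1.173784060916743 [ 0.17841983  0.76302252 -1.7147199 ] 0.021662276916984087
0.02 103 [ 0.0094 -0.0001  0.0228] 0.0258
0.025 387 [ 0.011  -0.001   0.0265] 0.0296
0.03 12 [ 0.0115 -0.0014  0.0306] 0.0279
0.055 4 [ 0.0044 -0.0007  0.0587] 0.0023
0.06 21 [ 0.0037 -0.0008  0.0623] 0.0086
0.065 32 [ 0.0033 -0.0005  0.0672] 0.0103
0.07 30 [ 0.0034 -0.0005  0.0725] 0.0105
0.075 25 [ 0.0031 -0.0009  0.0777] 0.0108
0.08 12 [ 0.0028 -0.0008  0.0811] 0.0101
0.095 9 [ 0.0004 -0.0007  0.0975] 0.0036
0.1 21 [-0.     -0.0006  0.1021] 0.0064
```

View pics/probe.png

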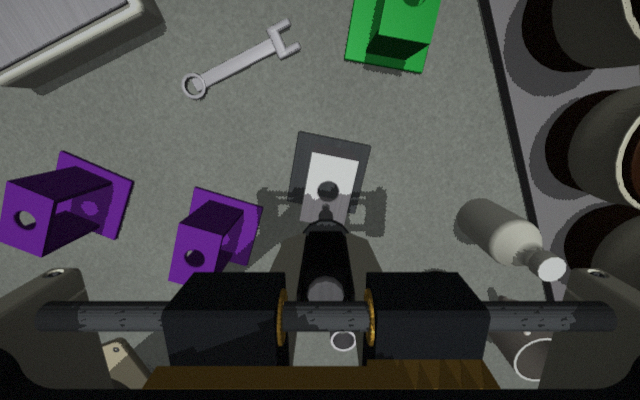

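The probe is held upright with its collar at (323,230), and the tip is about 0.2715 m ahead of the TCP. Now to hover over the seam start.

```bash
cat >> h.py <<'E'
TIP=np.array([-.0012,-.0007,.2715]);C=np.array([.4997,-.2512]);JY=-.2154
EX=np.array([np.cos(JY),np.sin(JY)]);EY=np.array([-EX[1],EX[0]])
def floor(xy): return .0666-.005+np.dot([.0341,-.0724],np.array(xy)-[.503,-.251])
def J(x,y,dz=0):
    xy=C+x*EX+y*EY;return np.r_[xy,floor(xy)+.0035+dz]
E
python3 - <<'E'
from h import *
s,R,p=Rt();print(s['t'],p)
for n,q in(('s',J(-.025,-.035)),('c',J(-.025,.035)),('e',J(.025,.035))): print(n,q.round(4))
Y=yaw(R);Rd=Rdown(Y);go(J(-.025,-.035,.022)-Rd@TIP,Y)
E
```

```text
5.65 [0.536609   0.23601178 0.41983824]
s [ 0.4678 -0.28    0.066 ]
c [ 0.4828 -0.2117  0.0616]
e [ 0.5316 -0.2224  0.064 ]
slide [-501.2  136.9   61. ] dr [-0.002  0.002 -0.   ] rows>= 10.5
```

Request:
servo_tool(increments=[{"slide": [-20,5,0],"dr": [0,0,0],"jaw": 1},{"slide": [-501,137,0],"dr": [0,0,0],"jaw": 1},{"slide": [-501,137,0],"dr": [0,0,0],"jaw": 1},{"slide": [-501,137,0],"dr": [0,0,0],"jaw": 1},{"slide": [-501,137,0],"dr": [0,0,0],"jaw": 1},{"slide": [-501,137,0],"dr": [0,0,0],"jaw": 1},{"slide": [-501,137,0],"dr": [0,0,0],"jaw": 1},{"slide": [-501,137,0],"dr": [0,0,0],"jaw": 1},{"slide": [-501,137,0],"dr": [0,0,0],"jaw": 1},{"slide": [-501,137,0],"dr": [0,0,0],"jaw": 1},{"slide": [-501,137,0],"dr": [0,0,0],"jaw": 1},{"slide": [-501,137,0],"dr": [0,0,0],"jaw": 1},{"slide": [-501,137,20],"dr": [0,0,0],"jaw": 1},{"slide": [-501,137,40],"dr": [0,0,0],"jaw": 1},{"slide": [-501,137,55],"dr": [0,0,0],"jaw": 1},{"slide": [-501,137,61],"dr": [0,0,0],"jaw": 1},{"slide": [-501,137,61],"dr": [0,0,0],"jaw": 1},{"slide": [-501,137,61],"dr": [0,0,0],"jaw": 1},{"slide": [-501,137,61],"dr": [0,0,0],"jaw": 1},{"slide": [-501,137,61],"dr": [0,0,0],"jaw": 1}])

```text
t: 7.65
tool_pos: [0.4699, -0.279, 0.3618]
orientation: [2.614, 1.739, 0.001]
force: [-1.0, 0.7, -0.5]
opening: 0.0219
gripper_force: 25.0
```

```bash
cat > look.py <<'E'
from h import *
P=cam('wrist');s,R,p=Rt();im,d=read_camera('wrist');print(s['t'],p,yaw(R),s['force'])
w=pts('wrist',d,P);T=(w-p)@R;np.savez('wl',im=im,w=w,d=d,T=T)
print('tip world expected',(R@TIP+p).round(4),'goal',J(-.025,-.035).round(4))
m=(abs(T[...,1])<.008)&(abs(T[...,0])<.012)&(d>0)
for a in(.255,.26,.265,.268,.271): 
    q=T[m&(T[...,2]>=a)&(T[...,2]<a+.004)]
    if len(q): print(a,len(q),q.mean(0).round(4))
# groove from residuals, in the approx jack frame
f=w[...,2]-(floor(w[...,:2].reshape(-1,2).T.T.reshape(-1,2)@np.eye(2)*0+0) if 0 else 0)
a=(w[...,:2]-C)@EX;b=(w[...,:2]-C)@EY
pl=.0666+(w[...,0]-.503)*.0341-(w[...,1]+.251)*.0724
r=w[...,2]-pl
M=(abs(a)<.063)&(abs(b)<.058)&(d>0)
print('plane bias',np.median(r[M&(abs(r)<.003)]))
G=M&(r<-.003)&(r>-.008)
L=G&(abs(a+.025)<.009)&(b<.02)&(b>-.038);S=G&(abs(b-.035)<.009)&(a>-.015)&(a<.025)
for n,k,c in(('long',L,a),('short',S,b)):
    if k.sum()>5: print(n,k.sum(),c[k].mean(),np.percentile(c[k],[2,98]),np.median(r[k]))
print('ends: b',b[G&(abs(a+.025)<.008)].min() if L.any() else None)
E
python3 look.py; python3 -c "
import numpy as np,cv2;z=np.load('wl.npz');cv2.imwrite('pics/hov.png',cv2.resize(z['im'][100:260,240:440],None,fx=3.5,fy=3.5)[...,::-1])"
```

```text
7.65 [ 0.46987966 -0.27896053  0.36182666] 1.1739237980088084 [-0.97553484  0.66207501 -0.50555283]
tip world expected [ 0.4691 -0.2801  0.0903] goal [ 0.4678 -0.28    0.066 ]
0.26 5 [ 0.0006 -0.0008  0.2619]
0.265 10 [ 2.000e-04 -1.900e-03  2.674e-01]
0.268 18 [ 0.     -0.0007  0.2697]
0.271 1 [ 0.0009 -0.003   0.2712]
plane bias 4.8761732452898277e-05
long 579 -0.024618604231202625 [-0.02930043 -0.01994017] -0.004930797375062891
short 465 0.035038046005828744 [0.03025593 0.03983622] -0.00499575655238263
ends: b -0.040092328619152524
```

View pics/hov.png

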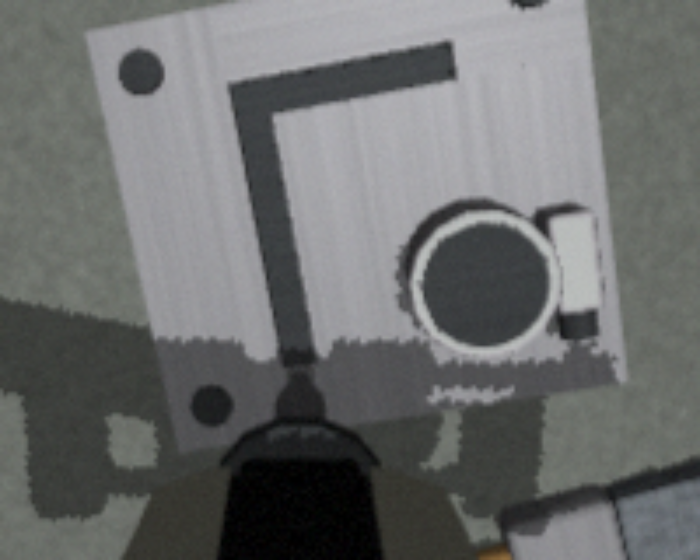

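The tip sits right on the groove line at crop pixel (300,375), and the model agrees within 0.5 mm. Next I'll nudge and lower to just above the floor.

```bash
sed -i 's/^TIP=.*C=np.array.*;JY/TIP=np.array([-.0012,-.0008,.2715]);C=np.array([.5001,-.2513]);JY/' h.py; python3 - <<'E'
from h import *
s,R,p=Rt();print(s['t'],p,s['force']);Y=yaw(R)
for dz in(.003,-.003): go(J(-.025,-.0355,dz)-R@TIP,Y)
E
```

```text
7.7 [ 0.46981105 -0.27897896  0.36162928] [ 0.00178371  0.20332232 -1.62560582]
slide [-0.9 -0.6 21.1] dr [0.001 0.    0.   ] rows>= 0.4
slide [-0.9 -0.6 27.1] dr [0.001 0.    0.   ] rows>= 0.5
```

Request:
servo_tool(increments=[{"slide": [-0.9,-0.6,5],"dr": [0,0,0],"jaw": 1},{"slide": [-0.9,-0.6,10],"dr": [0,0,0],"jaw": 1},{"slide": [-0.9,-0.6,15],"dr": [0,0,0],"jaw": 1},{"slide": [-0.9,-0.6,19],"dr": [0,0,0],"jaw": 1},{"slide": [-0.9,-0.6,21],"dr": [0,0,0],"jaw": 1},{"slide": [-0.9,-0.6,21],"dr": [0,0,0],"jaw": 1},{"slide": [-0.9,-0.6,21],"dr": [0,0,0],"jaw": 1},{"slide": [-0.9,-0.6,21],"dr": [0,0,0],"jaw": 1}])

```text
t: 8.5
tool_pos: [0.4688, -0.2795, 0.34]
orientation: [2.615, 1.74, 0.0]
force: [0.2, -0.1, -0.9]
opening: 0.0221
gripper_force: 25.0
```

```bash
cat > st.py <<'E'
from h import *
F=[]
for i in range(4): read_camera('top');s,R,p=Rt();F.append(s['force'])
q=p+R@TIP;d=q[:2]-C
print(s['t'],p.round(4),yaw(R).round(4),'F',np.mean(F,0).round(2),'tip jack xy mm',(d@EX*1000).round(2),(d@EY*1000).round(2),'height over floor mm',((q[2]-floor(q[:2])-.0035)*1000).round(2),'tilt',R[:2,2].round(4))
E
python3 st.py
```

```text
8.7 [ 0.4687 -0.2795  0.3399] 1.1738 F [ 0.07  0.07 -1.3 ] tip jack xy mm -25.55 -35.32 height over floor mm 2.39 tilt [ 0.0002 -0.0002]
```

Request:
servo_tool(increments=[{"slide": [0.4,0,1.5],"dr": [0,0,0],"jaw": 1},{"slide": [0.4,0,3],"dr": [0,0,0],"jaw": 1},{"slide": [0.4,0,4.5],"dr": [0,0,0],"jaw": 1},{"slide": [0.4,0,5.5],"dr": [0,0,0],"jaw": 1},{"slide": [0.4,0,5.5],"dr": [0,0,0],"jaw": 1}])

```text
t: 9.2
tool_pos: [0.4689, -0.2791, 0.3343]
orientation: [2.616, 1.74, 0.0]
force: [-0.3, 0.6, 0.7]
opening: 0.022
gripper_force: 25.0
```

```bash
python3 st.py; python3 - <<'E'
from h import *
s,R,p=Rt();p0=J(-.025,-.0355)
q=[J(-.025,y) for y in(-.035,.0,.035)]+[J(.025,.035)]
for a,b in zip(q,q[1:]): print((R.T@(b-a)*1000).round(2))
E
```

```text
9.4 [ 0.4689 -0.2791  0.3344] 1.1738 F [-0.48  0.23  0.92] tip jack xy mm -25.47 -34.89 height over floor mm -3.09 tilt [ 0.0002 -0.0001]
[34.42 -6.32  2.22]
[34.42 -6.32  2.22]
[ 9.03 49.18 -2.43]
```

Contact is good: about 2.2 N with roughly 3 mm of spring travel. Tracing the first half of the long leg.

Request:
servo_tool(increments=[{"slide": [-0.6,0.3,0],"dr": [0,0,0],"jaw": 1},{"slide": [-0.6,0.4,0],"dr": [0,0,0],"jaw": 1},{"slide": [1.4,0.0,0.1],"dr": [0,0,0],"jaw": 1},{"slide": [3.4,-0.3,0.2],"dr": [0,0,0],"jaw": 1},{"slide": [5.3,-0.7,0.35],"dr": [0,0,0],"jaw": 1},{"slide": [7.3,-1.0,0.5],"dr": [0,0,0],"jaw": 1},{"slide": [9.2,-1.4,0.6],"dr": [0,0,0],"jaw": 1},{"slide": [11.2,-1.8,0.7],"dr": [0,0,0],"jaw": 1},{"slide": [13.2,-2.1,0.85],"dr": [0,0,0],"jaw": 1},{"slide": [15.1,-2.5,1.0],"dr": [0,0,0],"jaw": 1},{"slide": [17.1,-2.8,1.1],"dr": [0,0,0],"jaw": 1},{"slide": [19.1,-3.2,1.2],"dr": [0,0,0],"jaw": 1},{"slide": [21.0,-3.6,1.35],"dr": [0,0,0],"jaw": 1},{"slide": [23.0,-3.9,1.5],"dr": [0,0,0],"jaw": 1},{"slide": [25.0,-4.3,1.6],"dr": [0,0,0],"jaw": 1},{"slide": [26.9,-4.6,1.7],"dr": [0,0,0],"jaw": 1},{"slide": [28.9,-5.0,1.85],"dr": [0,0,0],"jaw": 1},{"slide": [30.9,-5.4,2.0],"dr": [0,0,0],"jaw": 1},{"slide": [32.8,-5.7,2.1],"dr": [0,0,0],"jaw": 1},{"slide": [34.8,-6.1,2.2],"dr": [0,0,0],"jaw": 1}])

```text
t: 11.4
tool_pos: [0.4767, -0.2445, 0.332]
orientation: [2.616, 1.74, 0.0]
force: [-0.6, -1.1, 1.3]
opening: 0.0218
gripper_force: 25.0
```

```bash
sed 's/range(4)/range(1)/' st.py > st1.py; python3 st1.py
```

```text
11.45 [ 0.4768 -0.2442  0.332 ] 1.1739 F [-0.23  1.06  1.16] tip jack xy mm -25.32 1.05 height over floor mm -3.24 tilt [0.     0.0004]
```

Request:
servo_tool(increments=[{"slide": [2.0,-0.2,0.1],"dr": [0,0,0],"jaw": 1},{"slide": [3.9,-0.5,0.2],"dr": [0,0,0],"jaw": 1},{"slide": [5.9,-0.8,0.35],"dr": [0,0,0],"jaw": 1},{"slide": [7.9,-1.2,0.5],"dr": [0,0,0],"jaw": 1},{"slide": [9.8,-1.5,0.6],"dr": [0,0,0],"jaw": 1},{"slide": [11.8,-1.9,0.7],"dr": [0,0,0],"jaw": 1},{"slide": [13.8,-2.2,0.85],"dr": [0,0,0],"jaw": 1},{"slide": [15.7,-2.6,1.0],"dr": [0,0,0],"jaw": 1},{"slide": [17.7,-3.0,1.1],"dr": [0,0,0],"jaw": 1},{"slide": [19.7,-3.3,1.2],"dr": [0,0,0],"jaw": 1},{"slide": [21.6,-3.7,1.35],"dr": [0,0,0],"jaw": 1},{"slide": [23.6,-4.1,1.5],"dr": [0,0,0],"jaw": 1},{"slide": [25.6,-4.4,1.6],"dr": [0,0,0],"jaw": 1},{"slide": [27.5,-4.8,1.75],"dr": [0,0,0],"jaw": 1},{"slide": [29.5,-5.1,1.85],"dr": [0,0,0],"jaw": 1},{"slide": [31.5,-5.5,2.0],"dr": [0,0,0],"jaw": 1},{"slide": [33.3,-5.8,2.1],"dr": [0,0,0],"jaw": 1},{"slide": [33.3,-5.8,2.1],"dr": [0,0,0],"jaw": 1}])

```text
t: 13.25
tool_pos: [0.4843, -0.2113, 0.3299]
orientation: [-2.615, -1.74, -0.001]
force: [-0.3, 1.5, 0.7]
opening: 0.0217
gripper_force: 25.0
```

```bash
python3 st1.py
```

```text
13.3 [ 0.4843 -0.2113  0.3299] 1.1741 F [0.16 1.17 0.46] tip jack xy mm -25.03 34.84 height over floor mm -3.23 tilt [0.     0.0008]
```

Request:
servo_tool(increments=[{"slide": [0.5,2.0,-0.1],"dr": [0,0,0],"jaw": 1},{"slide": [0.9,3.9,-0.2],"dr": [0,0,0],"jaw": 1},{"slide": [1.2,5.9,-0.3],"dr": [0,0,0],"jaw": 1},{"slide": [1.6,7.9,-0.4],"dr": [0,0,0],"jaw": 1},{"slide": [2.0,9.8,-0.5],"dr": [0,0,0],"jaw": 1},{"slide": [2.3,11.8,-0.6],"dr": [0,0,0],"jaw": 1},{"slide": [2.7,13.8,-0.7],"dr": [0,0,0],"jaw": 1},{"slide": [3.0,15.7,-0.8],"dr": [0,0,0],"jaw": 1},{"slide": [3.4,17.7,-0.9],"dr": [0,0,0],"jaw": 1},{"slide": [3.8,19.7,-1.0],"dr": [0,0,0],"jaw": 1},{"slide": [4.1,21.6,-1.05],"dr": [0,0,0],"jaw": 1},{"slide": [4.5,23.6,-1.15],"dr": [0,0,0],"jaw": 1},{"slide": [4.8,25.6,-1.25],"dr": [0,0,0],"jaw": 1},{"slide": [5.2,27.5,-1.35],"dr": [0,0,0],"jaw": 1}])

```text
t: 14.7
tool_pos: [0.5118, -0.2176, 0.3313]
orientation: [2.616, 1.74, 0.0]
force: [-1.1, 1.1, 1.1]
opening: 0.0217
gripper_force: 25.0
```

```bash
python3 st1.py
```

```text
14.75 [ 0.512  -0.2177  0.3314] 1.1738 F [0.36 0.49 0.39] tip jack xy mm 3.61 34.35 height over floor mm -3.12 tilt [ 0.0006 -0.0002]
```

Request:
servo_tool(increments=[{"slide": [0.7,2.0,-0.1],"dr": [0,0,0],"jaw": 1},{"slide": [1.2,3.9,-0.2],"dr": [0,0,0],"jaw": 1},{"slide": [1.6,5.9,-0.3],"dr": [0,0,0],"jaw": 1},{"slide": [2.0,7.9,-0.4],"dr": [0,0,0],"jaw": 1},{"slide": [2.3,9.8,-0.5],"dr": [0,0,0],"jaw": 1},{"slide": [2.7,11.8,-0.6],"dr": [0,0,0],"jaw": 1},{"slide": [3.0,13.8,-0.7],"dr": [0,0,0],"jaw": 1},{"slide": [3.4,15.7,-0.8],"dr": [0,0,0],"jaw": 1},{"slide": [3.8,17.7,-0.9],"dr": [0,0,0],"jaw": 1},{"slide": [4.1,19.7,-1.0],"dr": [0,0,0],"jaw": 1},{"slide": [4.5,21.6,-1.05],"dr": [0,0,0],"jaw": 1},{"slide": [4.5,21.8,-1.05],"dr": [0,0,0],"jaw": 1},{"slide": [4.5,21.8,-1.05],"dr": [0,0,0],"jaw": 1}])

```text
t: 16.05
tool_pos: [0.5337, -0.2219, 0.3326]
orientation: [2.615, 1.739, 0.001]
force: [1.0, 0.3, 0.5]
opening: 0.0219
gripper_force: 25.0
```

```bash
python3 st1.py
```

```text
16.1 [ 0.5337 -0.2219  0.3326] 1.1738 F [0.77 0.17 0.85] tip jack xy mm 25.82 34.89 height over floor mm -2.98 tilt [ 0.0011 -0.0003]
```

The whole seam is traced. Now lift away and return over the stand.

Request:
servo_tool(increments=[{"slide": [0,0,-5],"dr": [0,0,0],"jaw": 1},{"slide": [0,0,-15],"dr": [0,0,0],"jaw": 1},{"slide": [0,0,-35],"dr": [0,0,0],"jaw": 1},{"slide": [0,0,-60],"dr": [0,0,0],"jaw": 1},{"slide": [0,0,-85],"dr": [0,0,0],"jaw": 1},{"slide": [0,0,-95],"dr": [0,0,0],"jaw": 1},{"slide": [0,0,-95],"dr": [0,0,0],"jaw": 1}])

```text
t: 16.8
tool_pos: [0.5338, -0.222, 0.4297]
orientation: [2.613, 1.738, 0.003]
force: [-0.3, -1.4, -1.8]
opening: 0.022
gripper_force: 25.0
```

```bash
python3 - <<'E'
from h import *
z=np.load('wp.npz');w=z['w'];Z=w[...,2];r=np.hypot(w[...,0]-.537,w[...,1]-.234)
for lo,hi,rr in((.094,.102,.06),(.005,.011,.085)):
    q=w[(Z>lo)&(Z<hi)&(r<rr)];print(len(q),cv2.minAreaRect((q[:,:2]*1000).astype(np.float32)))
s,R,p=Rt();print(s['t'],p);go(np.array([.5374,.2341,p[2]])-np.r_[(R@TIP)[:2],0],1.171)
E
```

```text
2576 ((537.3953247070312, 234.25759887695312), (78.29679870605469, 49.979068756103516), 55.879241943359375)
2522 ((537.6320190429688, 234.4373779296875), (99.87406158447266, 100.02423858642578), 55.975257873535156)
16.8 [ 0.53376598 -0.22201468  0.42974134]
slide [ 423.3 -173.3   -0.8] dr [0.004 0.    0.003] rows>= 9.1
```

Request:
servo_tool(increments=[{"slide": [20,-8,0],"dr": [0,0,0],"jaw": 1},{"slide": [423,-173,0],"dr": [0,0,0],"jaw": 1},{"slide": [423,-173,0],"dr": [0,0,0],"jaw": 1},{"slide": [423,-173,0],"dr": [0,0,0],"jaw": 1},{"slide": [423,-173,0],"dr": [0,0,0],"jaw": 1},{"slide": [423,-173,0],"dr": [0,0,0],"jaw": 1},{"slide": [423,-173,0],"dr": [0,0,0],"jaw": 1},{"slide": [423,-173,0],"dr": [0,0,0],"jaw": 1},{"slide": [423,-173,0],"dr": [0,0,0],"jaw": 1},{"slide": [423,-173,0],"dr": [0,0,0],"jaw": 1},{"slide": [423,-173,0],"dr": [0,0,0],"jaw": 1},{"slide": [423,-173,0],"dr": [0,0,0],"jaw": 1},{"slide": [423,-173,0],"dr": [0,0,0],"jaw": 1},{"slide": [423,-173,0],"dr": [0,0,0],"jaw": 1},{"slide": [423,-173,0],"dr": [0,0,0],"jaw": 1}])

```text
t: 18.3
tool_pos: [0.5377, 0.234, 0.4273]
orientation: [2.617, 1.737, -0.0]
force: [-0.9, 0.1, -0.7]
opening: 0.0221
gripper_force: 25.0
```

```bash
python3 - <<'E'
from h import *
P=cam('wrist');s,R,p=Rt();im,d=read_camera('wrist');w=pts('wrist',d,P);T=(w-p)@R
print(s['t'],p,yaw(R),'tip',(p+R@TIP).round(4),'tilt',R[:2,2])
Z=w[...,2];r=np.hypot(w[...,0]-.537,w[...,1]-.234)
q=w[(Z>.094)&(Z<.102)&(r<.06)];print(len(q),cv2.minAreaRect((q[:,:2]*1000).astype(np.float32)))
m=(abs(T[...,1])<.012)&(abs(T[...,0])<.015)&(d>0)
for a in(.19,.235,.265,):
    k=T[m&(T[...,2]>=a)&(T[...,2]<a+.008)]
    if len(k): print(a,len(k),k.mean(0).round(4))
go(np.array([.5374,.2342,.2985])-np.r_[(R@TIP)[:2],0],1.171)
E
```

```text
18.3 [0.53766223 0.23400417 0.42732108] 1.1720532347034123 tip [0.5365 0.2332 0.1558] tilt [ 4.33741951e-05 -1.30895801e-04]
2544 ((537.467529296875, 234.26686096191406), (78.29359436035156, 50.063377380371094), 55.93037414550781)
0.19 388 [1.120e-02 1.000e-04 1.934e-01]
0.235 46 [ 0.0031 -0.0005  0.239 ]
0.265 23 [ 0.     -0.0007  0.2689]
slide [  1.2   0.5 128.9] dr [ 0.    -0.     0.001] rows>= 2.6
```

Request:
servo_tool(increments=[{"slide": [1.2,0.5,10],"dr": [0,0,0],"jaw": 1},{"slide": [1.2,0.5,25],"dr": [0,0,0],"jaw": 1},{"slide": [1.2,0.5,40],"dr": [0,0,0],"jaw": 1},{"slide": [1.2,0.5,55],"dr": [0,0,0],"jaw": 1},{"slide": [1.2,0.5,70],"dr": [0,0,0],"jaw": 1},{"slide": [1.2,0.5,85],"dr": [0,0,0],"jaw": 1},{"slide": [1.2,0.5,100],"dr": [0,0,0],"jaw": 1},{"slide": [1.2,0.5,112],"dr": [0,0,0],"jaw": 1},{"slide": [1.2,0.5,120],"dr": [0,0,0],"jaw": 1},{"slide": [1.2,0.5,125],"dr": [0,0,0],"jaw": 1},{"slide": [1.2,0.5,127],"dr": [0,0,0],"jaw": 1},{"slide": [1.2,0.5,128],"dr": [0,0,0],"jaw": 1},{"slide": [1.2,0.5,128],"dr": [0,0,0],"jaw": 1},{"slide": [1.2,0.5,128],"dr": [0,0,0],"jaw": 1}])

```text
t: 19.75
tool_pos: [0.5386, 0.2362, 0.3]
orientation: [2.616, 1.74, 0.002]
force: [0.3, -0.0, -0.9]
opening: 0.0217
gripper_force: 25.0
```

```bash
python3 st.py
```

```text
19.95 [0.5384 0.2361 0.2996] 1.1738 F [ 0.24  0.23 -1.47] tip jack xy mm -67.61 483.38 height over floor mm -2.92 tilt [0.0004 0.0002]
```

Request:
servo_tool(increments=[{"slide": [-0.4,-0.3,1.2],"dr": [0,0,0],"jaw": 1},{"slide": [-0.4,-0.3,2],"dr": [0,0,0],"jaw": 1},{"slide": [-0.4,-0.3,2.6],"dr": [0,0,0],"jaw": 1},{"slide": [-0.4,-0.3,2.6],"dr": [0,0,0],"jaw": 1},{"slide": [-0.4,-0.3,2.6],"dr": [0,0,0],"jaw": 1}])

```text
t: 20.45
tool_pos: [0.5379, 0.2358, 0.2967]
orientation: [-2.616, -1.74, 0.0]
force: [0.0, -0.1, -0.8]
opening: 0.0222
gripper_force: 25.0
```

```bash
python3 st.py
```

```text
20.65 [0.5379 0.2359 0.2967] 1.1739 F [-0.58  0.07 -0.44] tip jack xy mm -68.19 482.94 height over floor mm -5.81 tilt [-0. -0.]
```

Request:
servo_tool(increments=[{"slide": [0,0,0],"dr": [0,0,0],"jaw": 0.7},{"slide": [0,0,0],"dr": [0,0,0],"jaw": 0.6},{"slide": [0,0,0],"dr": [0,0,0],"jaw": 0.4},{"slide": [0,0,0],"dr": [0,0,0],"jaw": 0.2},{"slide": [0,0,0],"dr": [0,0,0],"jaw": 0},{"slide": [0,0,0],"dr": [0,0,0],"jaw": 0},{"slide": [0,0,0],"dr": [0,0,0],"jaw": 0},{"slide": [0,0,0],"dr": [0,0,0],"jaw": 0},{"slide": [0,0,0],"dr": [0,0,0],"jaw": 0},{"slide": [0,0,-15],"dr": [0,0,0],"jaw": 0},{"slide": [0,0,-40],"dr": [0,0,0],"jaw": 0},{"slide": [0,0,-70],"dr": [0,0,0],"jaw": 0},{"slide": [-30,0,-110],"dr": [0,0,0],"jaw": 0},{"slide": [-30,0,-110],"dr": [0,0,0],"jaw": 0},{"slide": [-30,0,-110],"dr": [0,0,0],"jaw": 0},{"slide": [-30,0,-110],"dr": [0,0,0],"jaw": 0}])

```text
t: 22.25
tool_pos: [0.5261, 0.2083, 0.4064]
orientation: [-2.616, -1.739, 0.001]
force: [0.4, -0.2, -0.8]
opening: 0.0932
gripper_force: 0.0
```

```bash
python3 - <<'E'
from h import *
P=cam('wrist');s,R,p=Rt();im,d=read_camera('wrist');w=pts('wrist',d,P);print(s['t'],p,s['opening'],s['force'])
Z=w[...,2]
r=np.hypot(w[...,0]-.5375,w[...,1]-.2342)
for lo,hi,rr in((.1515,.157,.03),(.157,.17,.03),(.1005,.107,.03)):
    q=w[(Z>lo)&(Z<hi)&(r<rr)]
    if len(q): print(lo,len(q),q.mean(0),cv2.minAreaRect((q[:,:2]*1000).astype(np.float32)))
cv2.imwrite('pics/fin.png',im[...,::-1])
E
```

```text
22.25 [0.52613733 0.2082637  0.40641878] 0.09315469661262972 [ 0.36598406 -0.22085803 -0.78157464]
0.1515 321 [0.53751594 0.23646163 0.15350395] ((536.6925659179688, 234.79075622558594), (21.41162872314453, 21.85494613647461), 67.7182846069336)
0.157 357 [0.53673112 0.23491445 0.15965514] ((536.6432495117188, 234.69287109375), (16.814586639404297, 16.825885772705078), 20.205493927001953)
0.1005 250 [0.5396208  0.24191339 0.10375349] ((537.8872680664062, 238.5789337158203), (25.03683090209961, 32.835365295410156), 67.3985595703125)
```

View pics/fin.png

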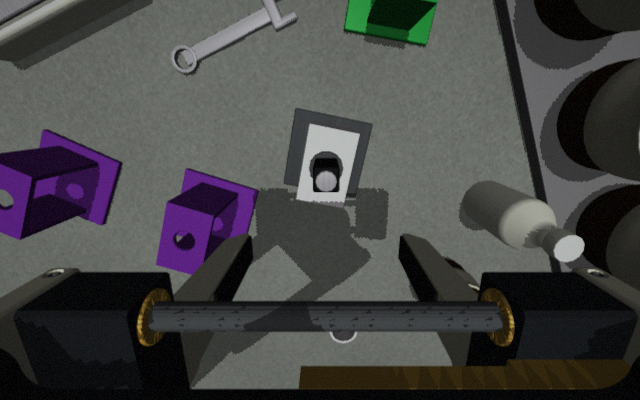

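The final view shows the probe upright in its stand at (325,175). Its collar and cap heights match what they were before, it is within 1 mm of centre, and the gripper is clear.

```bash
python3 -c "
from plant import *;print(close_job())"
```

```text
the job is handed in; nothing more can be done
None
```

I ran the probe tip along the whole seam at about 2 cm/s with the spring pressed in about 3 mm (roughly 2 N), hung the probe upright back in its stand within 1 mm of centre, and handed the job in at about 22 s.

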